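# Eject a cup adapter from its storage stand

## Task

The spray-gun cup adapter (the ring with the open bore) sits flush in one of the two wells of the stand on the bench. Lift the black handle of the ejector in front of its well all the way up, so that the adapter is pushed up out of the well from below, then grip the raised adapter and stand it upright on the floor of the steel parts tray. Leave the solid plug seated in the other well and do not disturb the other things on the bench.

Things in the scene. Friction and masses are not known exactly. Their poses are not given: they have to be found in the camera images.
- stand: Grey storage stand, fixed; origin at the bench surface midway between its two wells, z up, front faces its -x (the robot), +y to its left. Deck top 85 mm up, reaching x +-42, y +-95 mm. Wells at x 0, y +45 (left) and -45 mm (right). A light on two rear posts (x +52, y +-80 mm) hangs over the deck.
- well_left (a point): centre of the mouth of the left (+y) well, level with the deck top; axes as the stand. Each well is 42 mm wide and 34 mm deep, with a 33 mm ejector hole in its 8 mm thick floor.
- well_right (a point): centre of the mouth of the right (-y) well, level with the deck top; axes as the stand
- ejector_left (a joint): lift of the left well's ejector in m: 0 down (as at the start), 0.024 fully up at its stop. Slides straight up, takes about 8 N plus the part's weight, and stays by friction where it is left. Its 30 mm pusher goes up through the ejector hole and, fully up, raises the part in the well by 23 mm.
- ejector_right (a joint): the same for the right well
- light_edge (a point): middle of the lower front edge of the aluminium inspection light (90 x 200 x 18 mm, fixed to the stand): 20 mm in front of the wells and 175 mm above the deck; the light runs 90 mm back from here and 100 mm to either side. A gripper pointing straight down cannot reach the wells; one leaning back 30 to 45 deg towards the stand's front passes under it.
- grip_left (a point): grip point of the left ejector's black upright handle, 118 mm in front of the left well's centre and moving with the ejector. The handle is 14 mm wide along the stand's y, 24 mm along its x and 52 mm tall; this point is 12 mm below its top and 48 mm above the bench when down. Axes as the stand.
- grip_right (a point): the same on the right ejector's handle
- adapter: Cup adapter: plain aluminium ring 40 mm across and 33 mm high with an open bore 22 mm wide; origin at the centre of its underside, z along its axis. At the start it lies upright in one of the wells, its top 1 mm below the deck top; about 0.1 kg.
- plug: Blanking plug: solid aluminium disc of the same 40 mm x 33 mm without a bore, in the other well; origin at the centre of its underside, z along its axis
- tray: Shallow steel parts tray, fixed, 130 mm (its x) x 170 mm (its y) and 16 mm high, walls and floor 4 mm thick, dark rubber lining; origin at the bench under its centre
- tint_bottle: loose white tint bottle with a purple cap, 48 mm across, 95 mm high, near the right side of the stand; origin at the centre of its underside
- sanding_block: loose beige sanding block 120 x 68 x 28 mm lying near the front edge of the bench; origin at the centre of its underside

How it is judged:
By the outcome, as a careful person would: the job done as asked, in the order asked, and still so for the second after the job is handed in, with the robot touching nothing.
It also fails if it takes over 64 s, if anything falls off the work surface, if the arm or the gripper's body presses on something with over 40 N, if the wrist force passes 120 N, or if a joint passes its speed limit or range.

## Robot

A 6-joint arm with a two-finger parallel gripper is mounted at the origin on a cart in front of the work surface, level with it; the furniture and walls round the work are solid. World frame = base frame: x ahead of the robot, y to its left, z up, the work surface at z = 0. Lengths are in mm, angles in rad, forces in N, time in s.
With the tool pointing down it reaches from about 275 to 750 mm from the base axis. Payload 10.2 kg.
Tool frame: the origin (TCP) lies midway between the tips of the shut fingers; the grasp point (between the pads) lies 19 mm behind it; z points along the fingers, y is the direction in which the jaws open and shut (so a half turn about z gives the same grasp; the last joint's range is limited). The gripper opens to 85 mm and grips with 20 to 120 N. Pads are 22 mm wide; open, the fingers measure 114 mm over their backs; the gripper's body (76 mm by 85 mm) begins 54 mm behind the grasp point. The pads swing forward as they close: fully open they stand 13 mm farther back than shut.
Start: joints at [-1.497, 0.313, 1.498, -0, 1.331, -0.223], TCP at [153.529, -502.056, 231.294] pointing down, gripper open.
Joint ranges: [-2.94, 2.94], [-0.97, 2.17], [0.19, 2.56], [-1.23, 4.37], [0.02, 3.11], [-2.88, 2.88]. Speed limits (rad/s): [2.39, 2.39, 3.01, 3.14, 3.14, 3.14].

## Interface

Orientations are given as a unit quaternion [w, x, y, z].
In Python, from rig import sense, optics, ctrl gives the robot as it stands.
- The arm moves only by the tool play_rows, never from a script. Its argument "plan" is a list of rows, each a list of 7 numbers: the shift along the world's x, y, z in mm, then the turn, a rotation vector about the world's x, y, z in rad, then the opening, from -1 (shut) to 1 (fully open), so that 0 is half open. A call has 1 to 5 rows; each row shifts and turns the pose as measured when the row begins; what a row does not reach is not made up. A row lasts 1/12 s, in which the tool goes at most 41.7 mm and 7.16 degrees, less where a joint would pass 70% of its speed; a pose out of reach is approached as far as the arm can. A call is refused whole if a number of a shift passes 41.7 or a number of a turn 0.125, either way. A call with a gripper value outside its range is refused whole. The fingers move at their own pace and stop on an object; "grip_force" is the grip in N (left out, the last holds). Time passes only in rows, so rows that do not move let the fingers close. It gives the time, the measured TCP pose, the force and the opening at its end, in the units of the state.
- sense(): the state, without advancing time (a new reading comes with each control period).
- optics.capture(name): name is "scene" or "side" or "wrist"; returns a dict with "img" (384x512x3 uint8, blue, green, red), "fx", "fy", "cx", "cy" (pixels), "dist" ([k1, k2, p1, p2, k3] as OpenCV has them; the pictures are not rectified), "world_to_cam" (4x4, takes a point from world to camera coordinates). Camera axes: x right, y up, looking along -z (the intrinsics and any distortion apply to the point x, -y, -z); pixel columns grow to the right and rows downward; lengths in mm; the calibration is good to about 2 mm. A picture is of the moment at which its call begins. There is no depth.
- ctrl.finish_job(): hands the job in, once; it reports no verdict.
The state is a dict: "time_s": time; "joints": joint angles; "dq": joint speeds; "tau": joint torques, N m; "eef_pos": TCP position; "ee_rot": TCP orientation; "force": force on the tool from outside, world axes, zero at the start; "wrist_torque": the same for the moment, N m; "grip_width": opening from 0.0 (shut) to 1.0 (fully open).
Only numpy, scipy, OpenCV 4.12 (cv2) and the standard library are available. Lean on these libraries where they do the work, as an engineer would, in place of code of your own. Each camera call takes 0.05 s, during which the arm holds its last target. There are 200 camera calls.

## Working session

There is one attempt and no reset: what is moved stays moved. The work goes in short steps, Python scripts to look and compute and a tool call to move; the robot and the scene stay as the last step left them, time stands still between calls to the robot, and variables do not carry over. Pictures are saved under pics/ and viewed, about 8 in all and at most 12, crops included, and the job is handed in when it is done.

Besides the shell and the picture viewer there is one more tool, called after "Emit:" by a JSON object that holds its "method" and its "body". play_rows: Moves the arm, as the interface text tells. Its arguments: {"type":"object","properties":{"plan":{"type":"array"},"grip_force":{"type":"number"}},"required":["plan"]}

```bash
mkdir -p pics; ls; python3 - <<'E'
from rig import sense, optics
import cv2, numpy as np
s=sense(); print(s)
for n in ["scene","side","wrist"]:
    c=optics.capture(n); cv2.imwrite(f"pics/{n}0.png",c["img"])
    W=np.array(c["world_to_cam"]); print(n,c["fx"],c["fy"],c["cx"],c["cy"],c["dist"],(-W[:3,:3].T@W[:3,3]).round(),(-W[2,:3]).round(2))
a=cv2.imread("pics/scene0.png");b=cv2.imread("pics/side0.png")
cv2.imwrite("pics/a.png",a)
E
```

```text
pics
{'time_s': 0.0, 'joints': array([-1.49739803e+00,  3.13488704e-01,  1.49842916e+00, -2.11228635e-05,
        1.33096846e+00, -2.23386539e-01]), 'dq': array([-0.00035994,  0.00105118,  0.00045994, -0.00260873, -0.00051582,
        0.00031068]), 'tau': array([-1.00289275e-03, -4.12261891e+01, -2.59745389e+01, -2.23380748e-04,
        4.12964364e-03, -1.04607957e-05]), 'eef_pos': array([ 153.50621471, -501.79918589,  230.71824544]), 'ee_rot': array([-6.45783635e-04,  9.89009455e-01,  1.47850867e-01,  3.82345323e-05]), 'force': array([-0.64797849,  0.08499529,  0.80585598]), 'wrist_torque': array([-0.02109524,  0.02381875,  0.02656522]), 'grip_width': 1.0019308587404279}
scene 410.78581383999256 410.78581383999256 259.67248877377784 192.16069985631077 [-0.06821448  0.          0.          0.          0.        ] [-77. 653. 639.] [ 0.59 -0.67 -0.45]
side 425.0699415267034 425.0699415267034 260.80084853073294 190.50024268670086 [-0.16301034  0.          0.          0.          0.        ] [ 157. -415. 1181.] [ 0.32  0.33 -0.89]
wrist 323.3552561780382 323.3552561780382 255.00847812825666 191.69681758801087 [-0.08634771  0.          0.          0.          0.        ] [ 221. -480.  374.] [-0.27 -0.08 -0.96]
```

View pics/scene0.png

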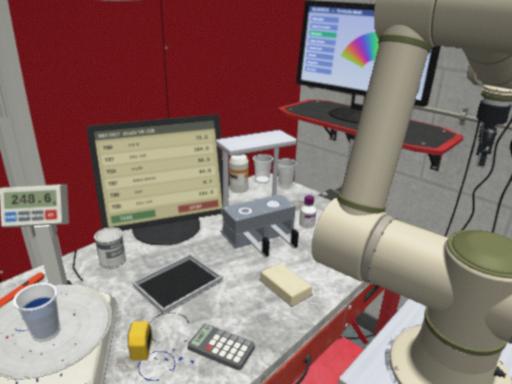

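View pics/side0.png

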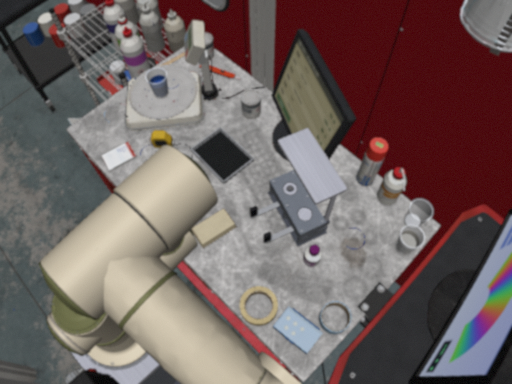

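The scene view shows the stand at about (258,220) with its handles at (265,245) and (294,238), and the dark tray at (178,283). In the side view the wells are at about (291,188) and (306,214), the handles at (254,211) and (267,237), and the tray at (222,154). I'll enlarge the stand and tray next.

```bash
cat > h.py <<'E'
import numpy as np, cv2
from rig import sense, optics
from scipy.spatial.transform import Rotation as R
def ray(c,p):
    K=np.array([[c["fx"],0,c["cx"]],[0,c["fy"],c["cy"]],[0,0,1.]])
    u=cv2.undistortPoints(np.array([[p]],float),K,np.array(c["dist"],float))[0,0]
    W=np.array(c["world_to_cam"]); d=W[:3,:3].T@np.array([u[0],-u[1],-1.])
    return -W[:3,:3].T@W[:3,3], d/np.linalg.norm(d)
def onz(c,p,z):
    o,d=ray(c,p); return (o+d*(z-o[2])/d[2]).round(1)
def proj(c,P):
    W=np.array(c["world_to_cam"]);K=np.array([[c["fx"],0,c["cx"]],[0,c["fy"],c["cy"]],[0,0,1.]])
    q=(W[:3,:3]@np.array(P,float).reshape(-1,3).T).T+W[:3,3]
    return cv2.projectPoints(q*[1,-1,-1],np.zeros(3),np.zeros(3),K,np.array(c["dist"],float))[0][:,0]
def pose():
    s=sense(); q=s["ee_rot"]; return s,R.from_quat([q[1],q[2],q[3],q[0]])
E
python3 - <<'E'
from h import *
a=cv2.imread("pics/side0.png")[120:260,180:350]
b=cv2.imread("pics/scene0.png")[185:325,125:325]
f=lambda i,k:cv2.resize(i,None,fx=k,fy=k,interpolation=cv2.INTER_CUBIC)
A=f(a,4);cv2.imwrite("pics/sidecrop.png",A)
cv2.imwrite("pics/scenecrop.png",f(b,4))
c=optics.capture("side")
for n,p,z in [("wl",(291,188),85),("wr",(306,214),85),("hl",(252,210),60),("hr",(266,237),60),("tray",(222,154),16)]: print(n,onz(c,p,z))
E
```

```text
wl [616.2 -69.   85. ]
wr [ 586.3 -155.8   85. ]
hl [494.5 -30.9  60. ]
hr [ 464.3 -118.4   60. ]
tray [577.1 194.8  16. ]
```

View pics/sidecrop.png

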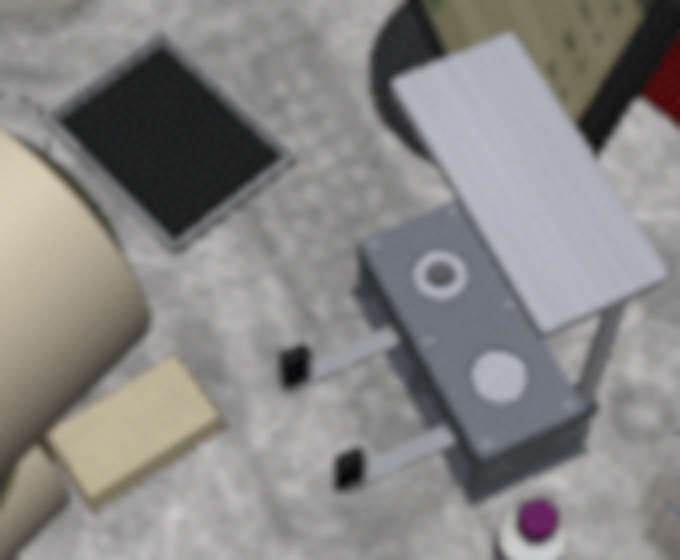

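View pics/scenecrop.png

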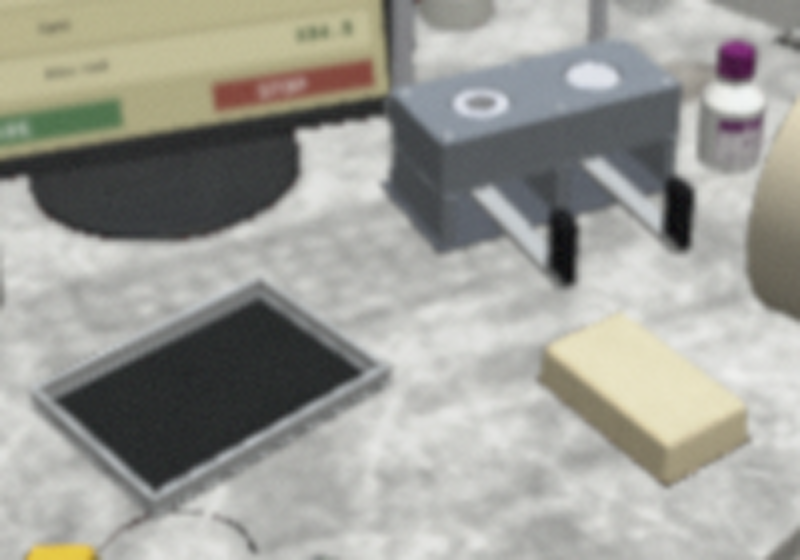

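The adapter (open bore) is in the left well: side crop (440,274), scene crop (481,102). The plug is on the right: side crop (499,377), scene crop (592,75). The handles and tray are clear in both views, so I'll triangulate.

```bash
python3 - <<'E'
from h import *
cs=optics.capture("side");cc=optics.capture("scene")
S=lambda x,y:((x+.5)/4-.5+180,(y+.5)/4-.5+120)
C=lambda x,y:((x+.5)/4-.5+125,(y+.5)/4-.5+185)
def tri(p,q):
    (o,d),(e,f)=ray(cs,p),ray(cc,q)
    t=np.linalg.lstsq(np.c_[d,-f],e-o,rcond=None)[0]; a,b=o+d*t[0],e+f*t[1]
    return ((a+b)/2).round(1),round(np.linalg.norm(a-b),1)
print("L",onz(cs,S(440,274),84),onz(cc,C(481,102),84),tri(S(440,274),C(481,102)))
print("R",onz(cs,S(499,377),84),onz(cc,C(592,75),84),tri(S(499,377),C(592,75)))
for n,pts in {"side":[S(162,37),S(53,115),S(177,248),S(293,157)],"scene":[C(262,282),C(36,395),C(155,503),C(388,370)]}.items():
    c=cs if n=="side" else cc
    P=np.array([onz(c,p,16 ) for p in pts]);print(n,P.tolist(),P.mean(0))
# handle blobs
for n,c,s,k in (("side",cs,[(295,367),(349,468)],S),("scene",cc,[(563,245),(679,213)],C)):
    g=c["img"].max(2)
    m=(g<50).astype(np.uint8); N,l,st,ce=cv2.connectedComponentsWithStats(m)
    for p in s:
        u=k(*p); i=l[int(round(u[1])),int(round(u[0]))]; print(n,i,st[i],ce[i])
E
```

```text
L [613.5 -66.2  84. ] [610.8 -65.2  84. ] (array([612.9, -66.4,  83.2]), np.float64(1.7))
R [ 583.7 -152.    84. ] [ 582.2 -150.    84. ] (array([ 584. , -151.8,   82.7]), np.float64(0.4))
side [[639.2, 272.8, 16.0], [524.3, 278.5, 16.0], [513.1, 115.5, 16.0], [634.9, 111.1, 16.0]] [577.875 194.475  16.   ]
scene [[629.0, 117.9, 16.0], [634.2, 282.7, 16.0], [511.4, 287.6, 16.0], [505.4, 122.4, 16.0]] [570.   202.65  16.  ]
side 54 [251 207   6   9  45] [253.44444444 211.26666667]
side 64 [265 233   5   9  35] [267. 237.]
scene 42 [263 238   6  18  80] [265.1625 245.7625]
scene 41 [292 230   6  17  78] [294.16666667 237.55128205]
```

Results:
- Left well at about (612,-66), right well at about (583,-151). They are 90 mm apart as they should be, giving a stand yaw of about -19°.
- Left grip point at about (501,-27,48).
- Tray at about (573,199).

I'll move above the handle now. I'm turning the tool +2.5 rad so the wrist camera sits on the robot side, away from the light.

Emit:
{"method": "play_rows", "body": {"plan": [[17,24,-4,0,0,0.125,0],[17,24,-4,0,0,0.125,0],[17,24,-4,0,0,0.125,0],[17,24,-4,0,0,0.125,0],[17,24,-4,0,0,0.125,0]]}}

```text
time_s: 0.72
eef_pos: [237.9, -380.9, 209.8]
ee_rot: [0.001, 0.895, 0.446, -0.0]
force: [0.4, 0.2, 0.9]
grip_width: 0.503
```

Emit:
{"method": "play_rows", "body": {"plan": [[17,24,-4,0,0,0.125,0],[17,24,-4,0,0,0.125,0],[17,24,-4,0,0,0.125,0],[17,24,-4,0,0,0.125,0],[17,24,-4,0,0,0.125,0]]}}

```text
time_s: 1.13
eef_pos: [325.7, -254.2, 189.2]
ee_rot: [0.001, 0.715, 0.699, 0.0]
force: [-0.2, 0.1, 0.7]
grip_width: 0.502
```

Emit:
{"method": "play_rows", "body": {"plan": [[17,22,-4,0,0,0.125,0],[17,22,-4,0,0,0.125,0],[17,22,-4,0,0,0.125,0],[17,22,-4,0,0,0.125,0],[17,22,-4,0,0,0.125,0]]}}

```text
time_s: 1.55
eef_pos: [414.0, -137.4, 168.9]
ee_rot: [0.002, 0.465, 0.885, 0.0]
force: [-0.7, -1.3, -0.4]
grip_width: 0.504
```

Emit:
{"method": "play_rows", "body": {"plan": [[17,22,-4,0,0,0.125,0],[17,22,-4,0,0,0.125,0],[17,22,-4,0,0,0.125,0],[17,22,-4,0,0,0.125,0],[14,22,-4,0,0,0.125,0]]}}

```text
time_s: 1.97
eef_pos: [499.8, -20.5, 148.1]
ee_rot: [0.002, 0.17, 0.985, 0.001]
force: [0.5, -0.6, -0.7]
grip_width: 0.499
```

```bash
python3 - <<'E'
from h import *
s,r=pose(); print(s["eef_pos"].round(1),r.as_matrix().round(3).tolist(),s["joints"].round(2),s["time_s"])
c=optics.capture("wrist"); cv2.imwrite("pics/w1.png",c["img"])
for n,P in dict(hl=(501,-27.4,60),hr=(471.5,-112.5,60),L=(612.5,-66,85)).items(): print(n,proj(c,P).round(),onz(c,proj(c,P)[0],60))
E
```

```text
[499.8 -20.5 148.1] [[-0.942, 0.335, 0.005], [0.335, 0.942, 0.001], [-0.004, 0.003, -1.0]] [-0.28  0.34  1.69  0.    1.11 -1.51] 1.9667
hl [[246. 201.]] [501.  -27.4  60. ]
hr [[128. 202.]] [ 471.5 -112.5   60. ]
L [[248. 351.]] [634.4 -74.5  60. ]
```

View pics/w1.png

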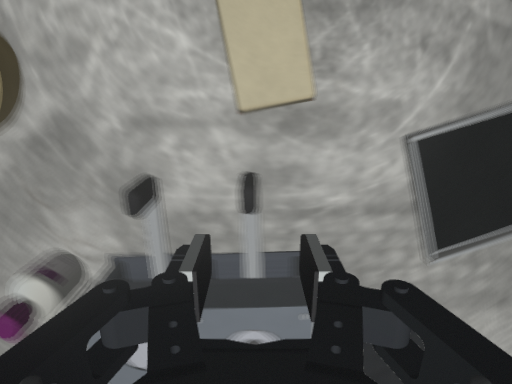

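The picture is slightly blurred. It shows the left handle at (250,190) between the jaws' lines, the right handle at (141,195), and the wells' deck at the bottom. I'll recapture now that the arm is still and measure.

```bash
python3 - <<'E'
from h import *
s,r=pose(); print(s["eef_pos"].round(1),s["dq"].round(3))
c=optics.capture("wrist"); s,r=pose();c=optics.capture("wrist");print(sense()["dq"].round(3))
m=(c["img"].max(2)<55).astype(np.uint8); N,l,st,ce=cv2.connectedComponentsWithStats(m)
for i in range(1,N):
    if st[i][4]>100 and ce[i][1]<230 and st[i][2]<60: print(st[i],ce[i])
x=np.array([.945,-.327,0]);y=np.array([.327,.945,0])
g=np.array([501,-27.4,0])
for z in (60,8): print(z,[proj(c,g+[0,0,z]+a*12*x+b*7*y)[0].round(0).tolist() for a in(-1,1) for b in(-1,1)])
cv2.imwrite("pics/w2.png",cv2.resize(c["img"][140:384,90:340],None,fx=2.4,fy=2.4))
E
```

```text
[500.9 -17.4 147.4] [-0.076 -0.036  0.043 -0.012 -0.002  0.146]
[-0.049 -0.023  0.019 -0.008  0.003  0.023]
[234 173  17  41 429] [242.78088578 191.87412587]
[117 174  33  41 824] [134.40412621 193.77305825]
60 [[234.0, 187.0], [253.0, 186.0], [235.0, 217.0], [254.0, 217.0]]
8 [[238.0, 171.0], [253.0, 171.0], [238.0, 197.0], [254.0, 196.0]]
```

View pics/w2.png

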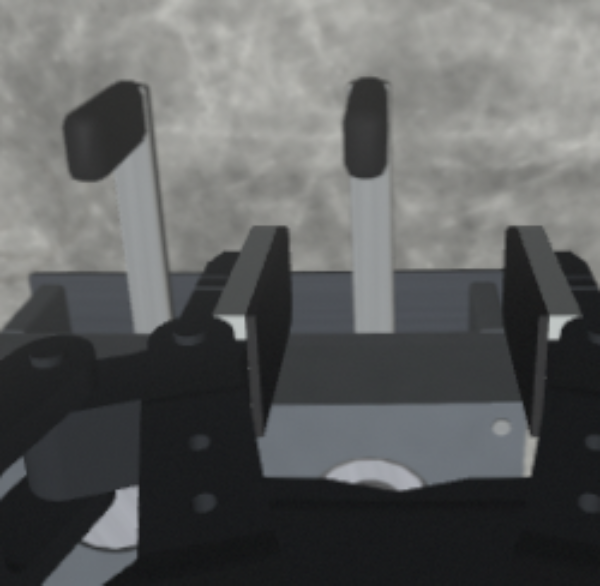

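The handle blob spans columns 234–251 and rows 173–214, against a predicted 234–254 and 171–217. The estimate is good to about 3 mm, so the grip point is about (498,-27). I'll descend and close.

Emit:
{"method": "play_rows", "body": {"plan": [[-3,-10,0,0,0,0,0],[0,0,-25,0,0,0,0],[0,0,-30,0,0,0,0],[0,0,-30,0,0,0,0],[0,0,-25,0,0,0,0]], "grip_force": 50}}

```text
time_s: 2.53
eef_pos: [497.0, -38.5, 40.8]
ee_rot: [0.009, 0.178, 0.984, -0.001]
force: [0.8, 0.9, 0.3]
grip_width: 0.5
```

Emit:
{"method": "play_rows", "body": {"plan": [[0,0,0,0,0,0,0],[0,0,0,0,0,0,0]]}}

```text
time_s: 2.7
eef_pos: [493.7, -40.9, 37.7]
ee_rot: [0.005, 0.181, 0.984, -0.0]
force: [0.4, 0.2, 1.6]
grip_width: 0.5
```

The arm drifts while moving, so I'll correct the position, settle and check before closing.

Emit:
{"method": "play_rows", "body": {"plan": [[3,10,-4,0,0,0,0],[0,0,0,0,0,0,0],[0,0,0,0,0,0,0],[0,0,0,0,0,0,0]]}}

```text
time_s: 3.03
eef_pos: [498.8, -32.3, 38.2]
ee_rot: [0.009, 0.182, 0.983, -0.001]
force: [0.2, 0.7, -0.3]
grip_width: 0.504
```

Emit:
{"method": "play_rows", "body": {"plan": [[0,5,-9,0,0,-0.02,0],[0,0,0,0,0,0,0],[0,0,0,0,0,0,0],[0,0,0,0,0,0,0]]}}

```text
time_s: 3.37
eef_pos: [500.5, -27.6, 32.2]
ee_rot: [0.011, 0.192, 0.981, -0.001]
force: [1.0, 0.4, 0.3]
grip_width: 0.504
```

Emit:
{"method": "play_rows", "body": {"plan": [[-1,0,-3,0,0,0.05,-0.1],[0,0,0,0,0,0,-1],[0,0,0,0,0,0,-1],[0,0,0,0,0,0,-1],[0,0,0,0,0,0,-1]]}}

```text
time_s: 3.78
eef_pos: [499.9, -29.4, 30.9]
ee_rot: [0.012, 0.167, 0.986, -0.002]
force: [4.1, 4.0, -5.5]
grip_width: 0.155
```

Emit:
{"method": "play_rows", "body": {"plan": [[0,0,0,0,0,0,-1],[0,0,0,0,0,0,-1]]}}

```text
time_s: 3.95
eef_pos: [499.9, -29.3, 30.9]
ee_rot: [0.012, 0.167, 0.986, -0.002]
force: [0.5, 0.2, -2.8]
grip_width: 0.156
```

It holds 13–14 mm, which matches the handle width. Lifting 24 mm.

Emit:
{"method": "play_rows", "body": {"plan": [[0,0,6,0,0,0,-1],[0,0,6,0,0,0,-1],[0,0,6,0,0,0,-1],[0,0,4,0,0,0,-1],[0,0,0,0,0,0,-1]]}}

```text
time_s: 4.37
eef_pos: [499.9, -29.3, 54.2]
ee_rot: [0.012, 0.167, 0.986, -0.002]
force: [1.7, -0.6, -7.6]
grip_width: 0.154
```

Emit:
{"method": "play_rows", "body": {"plan": [[0,0,3,0,0,0,-1],[0,0,3,0,0,0,-1]]}}

```text
time_s: 4.53
eef_pos: [499.6, -29.4, 56.2]
ee_rot: [0.012, 0.167, 0.986, -0.002]
force: [29.4, -3.2, -68.8]
grip_width: 0.149
```

It is hard against the stop: z rose 25 mm and the force jumped to 69 N. I'll relax, open and back straight up.

Emit:
{"method": "play_rows", "body": {"plan": [[0,0,-1,0,0,0,-1],[0,0,0,0,0,0,-0.3],[0,0,0,0,0,0,-0.1],[0,0,0,0,0,0,0],[0,0,0,0,0,0,0]]}}

```text
time_s: 4.95
eef_pos: [499.8, -29.3, 55.8]
ee_rot: [0.012, 0.168, 0.986, -0.002]
force: [0.9, -0.1, -0.1]
grip_width: 0.5
```

Emit:
{"method": "play_rows", "body": {"plan": [[0,0,20,0,0,0,0],[0,0,30,0,0,0,0],[0,0,30,0,0,0,0],[0,0,10,0,0,0,0],[0,0,0,0,0,0,0]]}}

```text
time_s: 5.37
eef_pos: [498.6, -29.1, 151.5]
ee_rot: [0.012, 0.169, 0.986, -0.002]
force: [0.2, -1.7, -0.2]
grip_width: 0.501
```

```bash
python3 - <<'E'
from h import *
s,r=pose(); print(s["eef_pos"].round(1),s["dq"].round(3),s["time_s"])
a=optics.capture("side")["img"]; b=optics.capture("scene")["img"]; w=optics.capture("wrist")["img"]
f=lambda i,k:cv2.resize(i,None,fx=k,fy=k,interpolation=cv2.INTER_CUBIC)
cv2.imwrite("pics/lift.png",np.hstack([f(a[150:260,230:340],3.6),f(b[180:290,205:315],3.6)]))
E
```

```text
[498.6 -29.1 151.5] [-0.002 -0.023 -0.008 -0.001  0.001  0.002] 5.3667
```

View pics/lift.png

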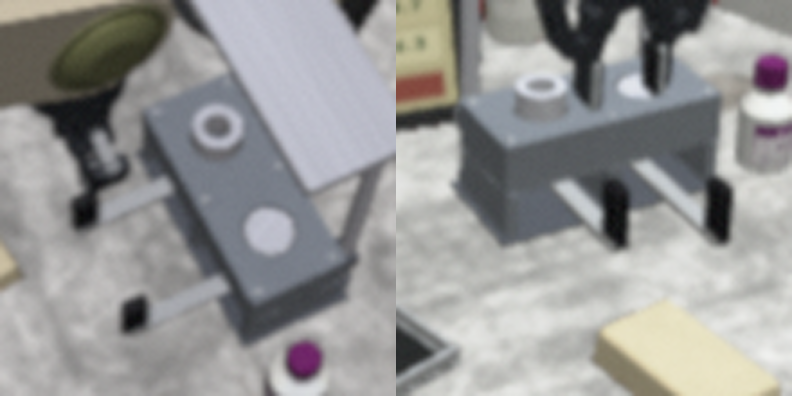

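Both views show the ring raised well above the deck and the plug still flush. The handle is up. The ring's top rim is at about (218,128) in the left half and (543,85) in the right half. Next I'll lean the tool to 38° at the pre-approach point.

Emit:
{"method": "play_rows", "body": {"plan": [[12,-4,4,-0.036,-0.104,0,0.3],[12,-4,4,-0.036,-0.104,0,0.3],[12,-4,4,-0.036,-0.104,0,0.3],[12,-4,4,-0.036,-0.104,0,0.3],[12,-4,4,-0.036,-0.104,0,0.3]]}}

```text
time_s: 5.93
eef_pos: [558.0, -49.3, 163.8]
ee_rot: [0.282, 0.162, 0.944, -0.046]
force: [0.8, -0.9, 0.1]
grip_width: 0.65
```

Emit:
{"method": "play_rows", "body": {"plan": [[6,-2,2,-0.036,-0.104,0,0.3],[0,0,0,0,0,0,0.3],[0,0,0,0,0,0,0.3]]}}

```text
time_s: 6.18
eef_pos: [561.8, -50.2, 161.4]
ee_rot: [0.333, 0.159, 0.928, -0.054]
force: [0.9, -0.3, -0.1]
grip_width: 0.649
```

```bash
cat > tgt.py <<'E'
from h import *
def go(tcp, lean, yaw=-19.1):
    s,r=pose()
    xs=np.array([np.cos(np.radians(yaw)),np.sin(np.radians(yaw)),0]); t=np.radians(lean)
    z=np.sin(t)*xs-np.cos(t)*np.array([0,0,1]); y=np.array([-xs[1],xs[0],0])
    T=R.from_matrix(np.c_[np.cross(y,z),y,z])
    print("t",round(s["time_s"],2),"tcp",s["eef_pos"].round(1),"grip",round(s["grip_width"],3),"F",s["force"].round(1),"dq",abs(s["dq"]).max().round(3))
    print("shift",(np.array(tcp)-s["eef_pos"]).round(1),"turn",(T*r.inv()).as_rotvec().round(3))
E
python3 - <<'E'
from tgt import *
cs=optics.capture("side");cc=optics.capture("scene")
p=(218.5/3.6-.5+230,128.5/3.6-.5+150);q=(147.5/3.6-.5+205,85.5/3.6-.5+180)
print(onz(cs,p,107),onz(cc,q,107))
go((565,-50,162),38)
w=optics.capture("wrist"); cv2.imwrite("pics/w3.png",w["img"])
print(proj(w,(612.5,-66,107)))
E
```

```text
[611.9 -68.1 107. ] [608.  -64.4 107. ]
t 6.28 tcp [562.3 -50.4 161.9] grip 0.65 F [ 0.6  0.1 -0.5] dq 0.02
shift [2.7 0.4 0.1] turn [0.004 0.026 0.004]
[[256.53686873 208.78520986]]
```

View pics/w3.png

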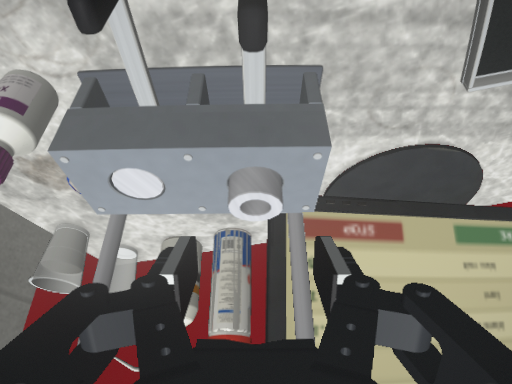

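The ring's top rim centre is at (256,206), against a prediction of (256.5,208.8). That puts the ring at about (611,-66), laterally centred between the jaws. I'll approach along the tool axis.

Emit:
{"method": "play_rows", "body": {"plan": [[14,-4,-17,0,0.02,0,0.3],[12,-4,-17,0,0,0,0.3],[11,-4,-15,0,0,0,0.3],[0,0,0,0,0,0,0.3],[0,0,0,0,0,0,0.3]]}}

```text
time_s: 6.75
eef_pos: [602.9, -64.3, 113.5]
ee_rot: [0.323, 0.159, 0.931, -0.056]
force: [-0.0, -0.1, -0.4]
grip_width: 0.65
```

```bash
python3 -c "
from tgt import *
go((616,-67.5,91),38)"
```

```text
t 6.75 tcp [602.9 -64.3 113.5] grip 0.65 F [-0.  -0.1 -0.4] dq 0.037
shift [ 13.1  -3.2 -22.5] turn [0.004 0.003 0.006]
```

Emit:
{"method": "play_rows", "body": {"plan": [[7,-2,-11,0,0,0,0.3],[5,-1,-9,0,0,0,0.3],[0,0,0,0,0,0,0.3],[0,0,0,0,0,0,0.3]]}}

```text
time_s: 7.08
eef_pos: [615.2, -67.6, 96.4]
ee_rot: [0.323, 0.159, 0.931, -0.057]
force: [-0.5, 0.3, -0.3]
grip_width: 0.648
```

```bash
python3 -c "
from tgt import *
go((616,-67.5,91),38)"
```

```text
t 7.08 tcp [615.2 -67.6  96.4] grip 0.648 F [-0.5  0.3 -0.3] dq 0.015
shift [ 0.8  0.1 -5.4] turn [0.005 0.004 0.007]
```

Emit:
{"method": "play_rows", "body": {"plan": [[1,0,-4,0,0,0,0.3],[0,0,0,0,0,0,0.3],[0,0,0,0,0,0,0.1],[0,0,0,0,0,0,0.02]], "grip_force": 40}}

```text
time_s: 7.42
eef_pos: [616.1, -67.4, 95.2]
ee_rot: [0.324, 0.159, 0.931, -0.057]
force: [-0.7, -0.3, -0.5]
grip_width: 0.512
```

Emit:
{"method": "play_rows", "body": {"plan": [[0,0,0,0,0,0,-0.3],[0,0,0,0,0,0,-0.5],[0,0,0,0,0,0,-1],[0,0,0,0,0,0,-1]]}}

```text
time_s: 7.75
eef_pos: [615.3, -68.1, 95.7]
ee_rot: [0.324, 0.16, 0.931, -0.058]
force: [-0.1, -0.1, -0.5]
grip_width: 0.445
```

```bash
python3 -c "
from tgt import *
go((616,-67.5,91),38)
a=optics.capture('side')['img']; b=optics.capture('scene')['img']; w=optics.capture('wrist')['img']
f=lambda i,k:cv2.resize(i,None,fx=k,fy=k,interpolation=cv2.INTER_CUBIC)
cv2.imwrite('pics/grip.png',np.hstack([f(w[130:380,130:380],1.584),f(b[180:290,205:315],3.6)]))"
```

```text
t 7.75 tcp [615.3 -68.1  95.7] grip 0.445 F [-0.1 -0.1 -0.5] dq 0.004
shift [ 0.7  0.6 -4.7] turn [0.006 0.005 0.008]
```

View pics/grip.png

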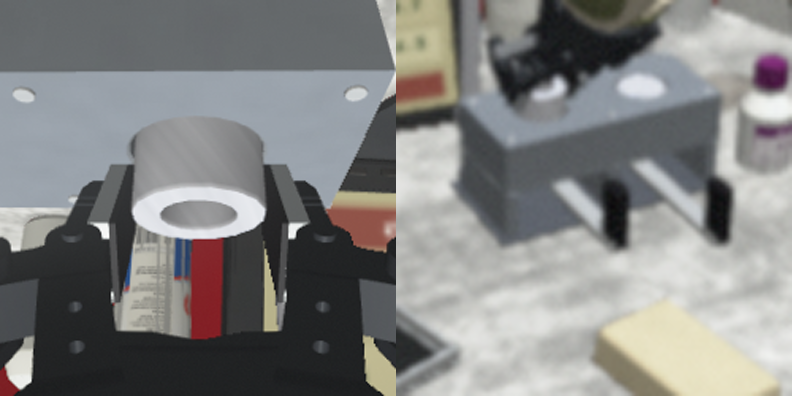

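The jaws closed at 0.445 (37.8 mm), less than the 40 mm diameter. The arm is also still 5 mm above its target, so the pads hold only near the tips, off the diameter. I'll open, go deeper and regrip.

Emit:
{"method": "play_rows", "body": {"plan": [[0,0,0,0,0,0,0.2],[0,0,0,0,0,0,0.2],[3,-1,-5,0,0,0,0.2],[1,0,-4,0,0,0,0.2],[0,0,0,0,0,0,0.2]]}}

```text
time_s: 8.32
eef_pos: [620.9, -69.0, 87.3]
ee_rot: [0.325, 0.159, 0.93, -0.058]
force: [-2.3, 0.8, 4.4]
grip_width: 0.601
```

```bash
python3 -c "
from tgt import *
go((619,-69,88),38)
w=optics.capture('wrist')['img']
cv2.imwrite('pics/w4.png',w[130:330,130:380])"
```

```text
t 8.32 tcp [620.9 -69.   87.3] grip 0.601 F [-2.3  0.8  4.4] dq 0.008
shift [-1.9  0.   0.7] turn [0.007 0.009 0.007]
```

Emit:
{"method": "play_rows", "body": {"plan": [[-2,0,2,0,0,0,0.2],[0,0,0,0,0,0,0],[0,0,0,0,0,0,-0.3],[0,0,0,0,0,0,-1],[0,0,0,0,0,0,-1]]}}

```text
time_s: 8.78
eef_pos: [618.7, -69.1, 89.0]
ee_rot: [0.325, 0.159, 0.93, -0.058]
force: [-0.4, 0.2, 1.1]
grip_width: 0.451
```

Emit:
{"method": "play_rows", "body": {"plan": [[0,0,0,0,0,0,-1],[0,0,0,0,0,0,-1]]}}

```text
time_s: 8.95
eef_pos: [618.7, -69.1, 89.0]
ee_rot: [0.325, 0.159, 0.93, -0.058]
force: [-1.9, -0.7, 1.2]
grip_width: 0.452
```

```bash
python3 -c "
from tgt import *
go((619,-69,89),38)
w=optics.capture('wrist')['img'];b=optics.capture('scene')['img']
f=lambda i,k:cv2.resize(i,None,fx=k,fy=k,interpolation=cv2.INTER_CUBIC)
cv2.imwrite('pics/grip2.png',np.hstack([f(w[130:380,130:380],1.584),f(b[180:290,205:315],3.6)]))"
```

```text
t 8.95 tcp [618.7 -69.1  89. ] grip 0.452 F [-1.9 -0.7  1.2] dq 0.003
shift [0.3 0.1 0. ] turn [0.007 0.008 0.007]
```

View pics/grip2.png

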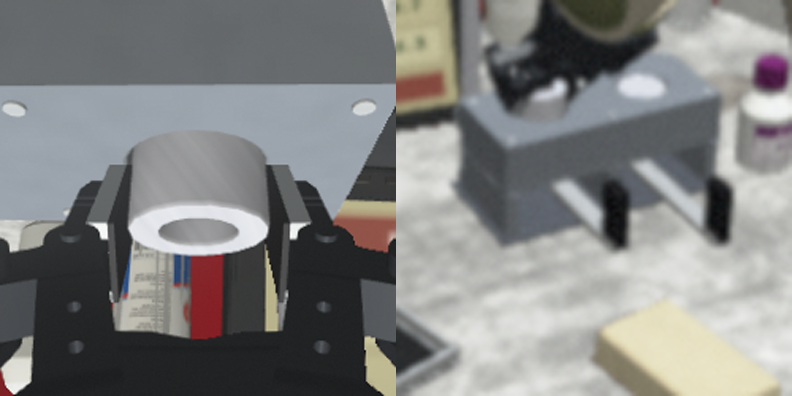

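The ring now sits well between the pads, with its top rim at (198,230) in the left half. The opening repeats at 0.45, so that is what the 40 mm ring reads. Lifting.

Emit:
{"method": "play_rows", "body": {"plan": [[0,0,5,0,0,0,-1],[0,0,7,0,0,0,-1],[0,0,7,0,0,0,-1],[-2,1,6,0,0,0,-1],[0,0,0,0,0,0,-1]], "grip_force": 60}}

```text
time_s: 9.47
eef_pos: [615.3, -67.9, 113.7]
ee_rot: [0.323, 0.159, 0.931, -0.057]
force: [-0.3, -0.1, -1.5]
grip_width: 0.448
```

```bash
python3 -c "
from tgt import *
go((573,199,60),38)"
```

```text
t 9.47 tcp [615.3 -67.9 113.7] grip 0.448 F [-0.3 -0.1 -1.5] dq 0.013
shift [-42.3 266.9 -53.7] turn [0.005 0.003 0.007]
```

Emit:
{"method": "play_rows", "body": {"plan": [[-10,3,8,0,0,0,-1],[-15,5,8,0,0,0,-1],[-15,5,6,0,0,0,-1],[-5,20,0,0,0,0,-1],[0,25,0,0,0,0,-1]]}}

```text
time_s: 9.88
eef_pos: [567.6, -11.6, 135.8]
ee_rot: [0.322, 0.162, 0.931, -0.058]
force: [0.8, 0.8, -1.0]
grip_width: 0.445
```

Emit:
{"method": "play_rows", "body": {"plan": [[0,28,0,0,0,0,-1],[0,28,0,0,0,0,-1],[0,28,-5,0,0,0,-1],[0,28,-8,0,0,0,-1],[0,28,-8,0,0,0,-1]]}}

```text
time_s: 10.3
eef_pos: [566.8, 133.2, 116.4]
ee_rot: [0.325, 0.164, 0.93, -0.059]
force: [-0.3, -1.5, -1.6]
grip_width: 0.446
```

```bash
python3 -c "
from tgt import *
go((576,196,60),38)"
```

```text
t 10.3 tcp [566.8 133.2 116.4] grip 0.446 F [-0.3 -1.5 -1.6] dq 1.25
shift [  9.2  62.8 -56.4] turn [0.006 0.008 0.016]
```

Emit:
{"method": "play_rows", "body": {"plan": [[2,25,-12,0,0,0,-1],[2,18,-12,0,0,0,-1],[2,10,-10,0,0,0,-1],[0,0,-10,0,0,0.01,-1],[0,0,0,0,0,0,-1]]}}

```text
time_s: 10.72
eef_pos: [570.8, 196.0, 68.2]
ee_rot: [0.325, 0.155, 0.931, -0.055]
force: [-1.4, -0.1, -2.0]
grip_width: 0.448
```

Emit:
{"method": "play_rows", "body": {"plan": [[0,0,0,0,0,0,-1],[0,0,0,0,0,0,-1]]}}

```text
time_s: 10.88
eef_pos: [570.4, 196.1, 68.0]
ee_rot: [0.324, 0.155, 0.932, -0.055]
force: [-0.6, -0.2, -1.7]
grip_width: 0.443
```

```bash
python3 -c "
from tgt import *
go((576,196,20),38)
w=optics.capture('wrist')['img'];b=optics.capture('scene')['img'];print(sense()['dq'].round(3))
f=lambda i,k:cv2.resize(i,None,fx=k,fy=k,interpolation=cv2.INTER_CUBIC)
cv2.imwrite('pics/tr.png',np.hstack([w[:,60:450],f(b[205:333,115:251],3)]))"
```

```text
t 10.88 tcp [570.4 196.1  68. ] grip 0.443 F [-0.6 -0.2 -1.7] dq 0.015
shift [  5.6  -0.1 -48. ] turn [ 0.004  0.006 -0.003]
[-0.001 -0.002 -0.001 -0.005 -0.001  0.006]
```

View pics/tr.png

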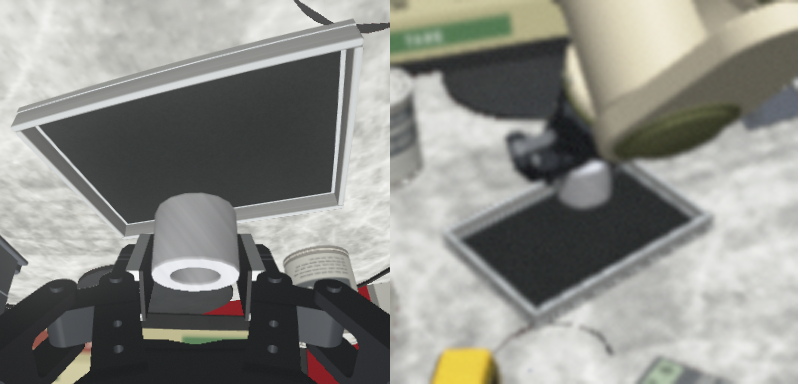

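The ring is held upright over the tray. Tray rim corners in the left half are about (17,112), (360,40), (343,207) and (125,236). I'll check the tray centre from those.

```bash
python3 -c "
from tgt import *
w=optics.capture('wrist')
P=np.array([onz(w,(x+60,y),16) for x,y in [(14,125),(362,44),(343,207),(125,236)]]);print(P.tolist(),P.mean(0))"
```

```text
[[509.1, 119.3, 16.0], [519.5, 285.3, 16.0], [646.5, 280.8, 16.0], [635.3, 114.6, 16.0]] [577.6 200.   16. ]
```

The tray centre is about (578,200), consistent with the earlier estimate. I'll shift +10 in x and lower.

Emit:
{"method": "play_rows", "body": {"plan": [[8,0,-14,0,0,0,-1],[2,0,-14,0,0,0,-1],[0,0,-8,0,0,0,-1],[0,0,0,0,0,0,-1],[0,0,0,0,0,0,-1]]}}

```text
time_s: 11.45
eef_pos: [583.1, 194.9, 35.4]
ee_rot: [0.327, 0.158, 0.93, -0.053]
force: [0.2, -0.5, -0.3]
grip_width: 0.445
```

Emit:
{"method": "play_rows", "body": {"plan": [[0,0,-8,0,0,0,-1],[0,0,0,0,0,0,-1],[0,0,-3,0,0,0,-1],[0,0,0,0,0,0,-1]]}}

```text
time_s: 11.78
eef_pos: [586.3, 196.4, 29.5]
ee_rot: [0.325, 0.158, 0.931, -0.054]
force: [0.0, 0.1, -1.6]
grip_width: 0.447
```

```bash
python3 -c "
from tgt import *
go((583,195,19),38)"
```

```text
t 11.78 tcp [586.3 196.4  29.5] grip 0.447 F [ 0.   0.1 -1.6] dq 0.015
shift [ -3.3  -1.4 -10.5] turn [0.    0.008 0.001]
```

Emit:
{"method": "play_rows", "body": {"plan": [[-2,0,-5,0,0,0,-1],[0,0,0,0,0,0,-1],[0,0,-3,0,0.005,0,-1],[0,0,0,0,0,0,-1]]}}

```text
time_s: 12.12
eef_pos: [585.6, 197.6, 23.5]
ee_rot: [0.321, 0.157, 0.932, -0.054]
force: [-0.3, 0.1, -1.4]
grip_width: 0.444
```

Emit:
{"method": "play_rows", "body": {"plan": [[0,0,-3,0,0,0,-1],[0,0,0,0,0,0,-1],[0,0,-1,0,0,0,-1],[0,0,0,0,0,0,-1]]}}

```text
time_s: 12.45
eef_pos: [586.3, 198.1, 20.7]
ee_rot: [0.32, 0.157, 0.933, -0.055]
force: [-0.5, -0.1, -1.7]
grip_width: 0.445
```

Emit:
{"method": "play_rows", "body": {"plan": [[0,0,-2,0,0,0,-1],[0,0,0,0,0,0,-1],[0,0,0,0,0,0,-1]]}}

```text
time_s: 12.7
eef_pos: [586.9, 198.4, 21.0]
ee_rot: [0.321, 0.158, 0.932, -0.055]
force: [0.3, 0.1, -1.9]
grip_width: 0.451
```

Emit:
{"method": "play_rows", "body": {"plan": [[0,0,-3,0,0,0,-1],[0,0,-1,0,0,0,-1],[0,0,0,0,0,0,-1],[0,0,0,0,0,0,-1]]}}

```text
time_s: 13.03
eef_pos: [588.0, 198.8, 20.6]
ee_rot: [0.321, 0.158, 0.932, -0.056]
force: [-0.8, -0.6, -0.2]
grip_width: 0.444
```

Emit:
{"method": "play_rows", "body": {"plan": [[-1,0,-3,0,0,0,-1],[0,0,-2,0,0,0,-1]]}}

```text
time_s: 13.2
eef_pos: [588.7, 199.0, 20.4]
ee_rot: [0.322, 0.159, 0.932, -0.058]
force: [-14.0, -0.3, 18.3]
grip_width: 0.446
```

```bash
python3 -c "
from tgt import *
go((583,195,19),38)"
```

```text
t 13.2 tcp [588.7 199.   20.4] grip 0.446 F [-14.   -0.3  18.3] dq 0.026
shift [-5.7 -4.  -1.4] turn [0.006 0.001 0.007]
```

There is firm contact with the tray floor: 18 N at z 20.4, close to the expected 19. I'll relax and release, then retreat along the tool axis.

Emit:
{"method": "play_rows", "body": {"plan": [[0,0,0,0,0,0,-1],[0,0,0,0,0,0,-1],[0,0,0,0,0,0,-0.05],[0,0,0,0,0,0,0.1],[0,0,0,0,0,0,0.3]]}}

```text
time_s: 13.62
eef_pos: [588.9, 199.0, 20.0]
ee_rot: [0.322, 0.159, 0.932, -0.058]
force: [0.2, -0.4, -0.3]
grip_width: 0.648
```

Emit:
{"method": "play_rows", "body": {"plan": [[0,0,0,0,0,0,0.3],[-4,1,5,0,0,0,0.3],[-12,4,16,0,0,0,0.3],[-17,6,24,0,0,0,0.3],[-17,6,24,0,0,0,0.3]]}}

```text
time_s: 14.03
eef_pos: [536.5, 214.2, 86.2]
ee_rot: [0.318, 0.16, 0.933, -0.06]
force: [1.3, -0.1, 1.5]
grip_width: 0.652
```

Emit:
{"method": "play_rows", "body": {"plan": [[-20,0,35,0,0,0,0.3],[-20,0,35,0,0,0,0.3],[0,0,0,0,0,0,0.3],[0,0,0,0,0,0,0.3]]}}

```text
time_s: 14.37
eef_pos: [491.7, 216.4, 164.5]
ee_rot: [0.319, 0.159, 0.932, -0.057]
force: [1.1, -0.1, -1.4]
grip_width: 0.65
```

```bash
python3 -c "
from tgt import *
go((583,195,19),38)
w=optics.capture('wrist');b=optics.capture('scene');print(sense()['dq'].round(3))
f=lambda i,k:cv2.resize(i,None,fx=k,fy=k,interpolation=cv2.INTER_CUBIC)
cv2.imwrite('pics/end.png',np.hstack([w['img'][:,60:450],f(b['img'][180:308,115:320],2)[:,:]] if 0 else [w['img'][:,60:450],cv2.copyMakeBorder(f(b['img'][185:313,115:320],2),0,128,0,0,cv2.BORDER_CONSTANT)]))
print(proj(w,(577,201,37))-[60,0])"
```

```text
t 14.37 tcp [491.7 216.4 164.5] grip 0.65 F [ 1.1 -0.1 -1.4] dq 0.096
shift [  91.3  -21.4 -145.5] turn [ 0.003 -0.004  0.005]
[-0.012  0.042  0.001 -0.007 -0.006  0.009]
[[209.89936648 164.96247555]]
```

View pics/end.png

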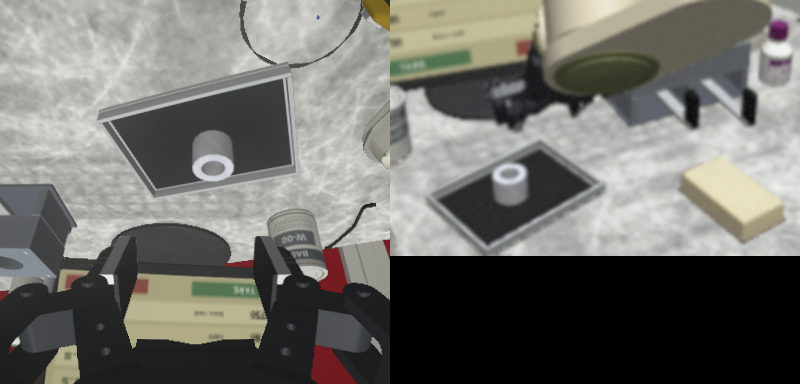

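The adapter stands upright on the tray floor: (212,165) in the left half against a predicted (210,165). The block and bottle have not moved. I'll take one last side view to check the plug and the ejector, and that the arm is clear.

Emit:
{"method": "play_rows", "body": {"plan": [[0,0,20,0,0,0,0.3],[0,0,0,0,0,0,0.3],[0,0,0,0,0,0,0.3],[0,0,0,0,0,0,0.3]]}}

```text
time_s: 14.8
eef_pos: [492.3, 215.1, 178.8]
ee_rot: [0.316, 0.159, 0.934, -0.06]
force: [-0.9, -0.4, -1.1]
grip_width: 0.655
```

```bash
python3 -c "
from tgt import *
b=optics.capture('side')['img'];print(sense()['dq'].round(3))
cv2.imwrite('pics/fin.png',cv2.resize(b[110:270,170:350],None,fx=3.5,fy=3.5,interpolation=cv2.INTER_CUBIC))"
```

```text
[ 0.004 -0.004  0.005  0.003  0.004 -0.004]
```

The viewer is used up, so I'll compare the plug, right handle, bottle and block areas with the first pictures numerically.

```bash
python3 -c "
from tgt import *
for n,rs in dict(side=dict(plug=(298,208,313,222),hr=(262,230,273,243),bottle=(305,243,322,263),well=(283,182,298,196)),scene=dict(block=(260,262,313,305),bottle=(298,193,318,228),hr=(288,226,300,248))).items():
    a=cv2.imread(f'pics/{n}0.png').astype(int);b=optics.capture(n)['img'].astype(int)
    for k,(x0,y0,x1,y1) in rs.items(): d=abs(a-b)[y0:y1,x0:x1]; print(n,k,d.mean().round(1),d.max())
from rig import ctrl
"
```

```text
side plug 15.1 21
side hr 9.5 18
side bottle 13.2 23
side well 44.1 113
scene block 1.2 6
scene bottle 3.0 104
scene hr 1.8 12
```

Plug, right handle and block show no edge changes, only a small uniform brightness shift in the side view. The bottle is also unchanged in the side view. Its single large difference in the scene view is probably the arm's edge. The left well has changed, as expected. Handing in.

```bash
python3 -c "
from rig import ctrl
print(ctrl.finish_job())"
```

```text
the job is handed in; nothing more can be done
None
```

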